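# Rack the washed drum end discs of a frozen-drink machine to dry

## Robot

A 7-joint arm with a two-finger parallel gripper is mounted at the origin on the work surface. World frame = base frame: x ahead of the robot, y to its left, z up, the work surface at z = 0. Lengths are in m, angles in rad, forces in N, time in s.
With the tool pointing down it reaches from about 0.4 to 0.85 m from the base axis. Payload 4.5 kg.
Tool frame: the origin (TCP) lies between the finger pads; the fingertips stand 14 mm ahead of it and the grasp point (between the pads) lies 5 mm behind it; x points along the fingers, z is the direction in which the jaws open and shut, and the axes are right-handed (so a half turn about x gives the same grasp; the last joint's range is limited). The gripper opens to 88 mm and grips with 3 to 60 N. Pads are 18 mm wide; open, the fingers measure 123 mm over their backs; the gripper's body (75 mm by 187 mm) begins 45 mm behind the grasp point.
Start: joints at [-1.27, 0.689, -0.195, 1.565, 0.157, 0.902, -0.215], TCP at [0.165, 0.603, 0.253] pointing down, gripper open.
Joint ranges: [-3.01, 3.01], [-0.46, 2.08], [-1.47, 1.51], [0.13, 2.56], [-1, 4.14], [0.04, 2.09], [-2.66, 2.66]. Speed limits (rad/s): [2.57, 2.57, 3.14, 3.14, 3.14, 3.14, 3.14].

## Interface

Orientations are given as a unit quaternion [x, y, z, w].
In Python, from plant import r, cams gives the robot as it stands.
- The arm moves only by the tool apply_moves, never from a script. Its arguments are lists of equal length, an entry for each row: "travel": the shift along the world's x, y, z in cm, a list of three; "roll": the turn about the world's z in degrees; "gripper": the finger opening in cm, from 0 to 8.81. In form: {"travel": [[x, y, z], ...], "roll": [roll, ...], "gripper": [gripper, ...]}. A call has exactly 8 rows; each row is the pose to reach, as a shift and turn from the pose commanded when the call began; what a row does not reach only later rows make up. A row lasts 1/12 s, in which the tool goes at most 41.7 mm and 7.16 degrees, less where a joint would pass 70% of its speed; a pose out of reach is approached as far as the arm can. A call with a gripper value outside its range is refused whole. The fingers move at their own pace and stop on an object; "newtons" is the grip in N (left out, the last holds). Time passes only in rows, so rows that repeat a pose let the fingers close, or fill a call up. It gives the time, the measured TCP pose, the force and the opening at its end, in the units of the state.
- r.get_state(): the state, without advancing time (a new reading comes with each control period).
- cams.snapshot(name): name is "scene" or "top"; returns a dict with "image" (420x560x3 uint8, red, green, blue), "fx", "fy", "cx", "cy" (pixels), "R" (3x3) and "t" (3): a world point X has camera coordinates R X + t. Camera axes: x right, y down, z forward; pixel columns grow to the right and rows downward; lengths in m; the calibration is good to about 2 mm. A picture is of the moment at which its call begins. There is no depth.
- r.finish_job(): hands the job in, once; it reports no verdict.
The state is a dict: "clock": time; "q": joint angles; "qd": joint speeds; "joint_torque": joint torques, N m; "tool_pos": TCP position; "eef_rot": TCP orientation; "contact_force": force on the tool from outside, world axes, zero at the start; "moment": the same for the moment, N m; "opening": opening from 0.0 (shut) to 1.0 (fully open).
Only numpy, scipy, OpenCV 4.12 (cv2) and the standard library are available. Lean on these libraries where they do the work, as an engineer would, in place of code of your own. Each camera call takes 0.05 s, during which the arm holds its last target. There are 200 camera calls.

## Task

The three washed end discs (red, blue, yellow) are leaning in the drip trays. Stand each one upright in the drying rack, between the tines of the slot marked with clips of its own colour, fully down on the rack's wires. Lower them in rather than dropping them, let go, and leave the grey disc and the other things on the bench where they are.

Things in the scene. Friction and masses are not known exactly. Their poses are not given: they have to be found in the camera images.
- rack: Fixed steel wire rack, 180 (y) x 155 mm, origin on the bench under its centre. Two seat wires along y at x = +/-35 mm (6 mm thick, axis 18 mm high) cradle the discs. Four slots at y = -69, -23, 23, 69 mm, each between four upright 5 mm tines on the seat wires, 9.5 mm either side of its mid-plane (14 mm gap); tine tops 96.5 mm high. Which clips and grey disc are at which slot varies.
- clip_red: Fixed pair of red clips on the rack's outer wires, at both ends of the slot for the red disc; tops 39 mm high, reaching 94 mm from the slot's middle along x. Origin: NOT on the clips but where the disc's centre lies once fully seated in this slot (87.7 mm above the bench). y is the axis of a seated disc (normal to its faces), x runs along the slot, z up.
- clip_blue: Fixed pair of blue clips on the rack's outer wires, at both ends of the slot for the blue disc; tops 39 mm high, reaching 94 mm from the slot's middle along x. Origin: NOT on the clips but where the disc's centre lies once fully seated in this slot (87.7 mm above the bench). y is the axis of a seated disc (normal to its faces), x runs along the slot, z up.
- clip_yellow: Fixed pair of yellow clips on the rack's outer wires, at both ends of the slot for the yellow disc; tops 39 mm high, reaching 94 mm from the slot's middle along x. Origin: NOT on the clips but where the disc's centre lies once fully seated in this slot (87.7 mm above the bench). y is the axis of a seated disc (normal to its faces), x runs along the slot, z up.
- disc_red: Loose red drum end disc: plastic, round, flat, both faces alike, 150 mm across, 9 mm thick, 0.13 to 0.26 kg, dark hub and bolt heads. Starts leaning in a drip tray. Origin at the disc's centre (mid-thickness), z along its axis (normal to the faces).
- disc_blue: Loose blue drum end disc: plastic, round, flat, both faces alike, 150 mm across, 9 mm thick, 0.13 to 0.26 kg, dark hub and bolt heads. Starts leaning in a drip tray. Origin at the disc's centre (mid-thickness), z along its axis (normal to the faces).
- disc_yellow: Loose yellow drum end disc: plastic, round, flat, both faces alike, 150 mm across, 9 mm thick, 0.13 to 0.26 kg, dark hub and bolt heads. Starts leaning in a drip tray. Origin at the disc's centre (mid-thickness), z along its axis (normal to the faces).
- tray_gearbox: Fixed black drip tray 146 (x) x 164 (y) mm, floor 3 mm, lip 4 x 14 mm; origin under its centre. In it stands a cast aluminium gearbox, 128 mm wide (y), 70 mm high, from x = -64 mm to a straight top edge along y at x = 24.7 mm. The red disc's foot is against the +x lip; it leans on that edge, 28 degrees from upright, top towards -x.
- tray_control: Fixed black drip tray 146 (x) x 164 (y) mm, floor 3 mm, lip 4 x 14 mm; origin under its centre. In it stands a black control box, 130 mm wide (y), 68 mm high, from x = -64 mm to a straight top edge along y at x = 20.1 mm. The blue disc's foot is against the +x lip; it leans on that edge, 32 degrees from upright, top towards -x.
- tray_supply: Fixed black drip tray 146 (x) x 164 (y) mm, floor 3 mm, lip 4 x 14 mm; origin under its centre. In it stands a plated steel power supply, 126 mm wide (y), 66 mm high, from x = -64 mm to a straight top edge along y at x = 15.2 mm. The yellow disc's foot is against the +x lip; it leans on that edge, 36 degrees from upright, top towards -x.
- disc_grey: Loose grey disc, same size as the others, already standing in the fourth slot of the rack (its top 163 mm above the bench): leave alone. Origin at its centre, z along its axis.
- oil_bottle: Bystander: loose white bottle with red cap, 54 mm across, 165 mm tall, upright, on the robot's side of the trays. Origin under its centre.
- grease_jar: Bystander: loose white jar with blue cap, 64 mm across, 60 mm tall. Origin under its centre.
- screwdriver: Bystander: loose screwdriver with red handle, 200 mm long, lying on the bench; x along it, handle at -x. Origin under its middle.
- wrench: Bystander: loose steel wrench, 180 mm long, lying on the bench; x along it. Origin under its middle.
- meter: Bystander: loose yellow multimeter lying on the bench, 150 (x) x 78 x 34 mm, dial knob up to 42 mm. Origin under its centre.
- tap_handle: Bystander: loose black tap handle lying on the bench, about 117 (x) x 30 x 22 mm. Origin under its grip bar's centre.
Mind the look-alikes: they are no part of the job. There is more than one size of the disc_red; the one meant has the size given above.

How it is judged:
By the outcome, as a careful person would: the job done as asked, in the order asked, and still so for the second after the job is handed in, with the robot touching nothing.
It also fails if it takes over 72 s, if anything falls off the work surface, if the arm or the gripper's body presses on something with over 40 N, if the wrist force passes 120 N, or if a joint passes its speed limit or range.

## Working session

There is one attempt and no reset: what is moved stays moved. The work goes in short steps, Python scripts to look and compute and a tool call to move; the robot and the scene stay as the last step left them, time stands still between calls to the robot, and variables do not carry over. Pictures are saved under pics/ and viewed, about 8 in all and at most 12, crops included, and the job is handed in when it is done.

Besides the shell and the picture viewer there is one more tool, called after "Request:" as name([rows], argument=value, ...), one row to a line, values as JSON. apply_moves: Moves the arm, as the interface text tells. Its arguments: {"type":"object","properties":{"travel":{"type":"array","items":{"type":"array","items":{"type":"number"}}},"roll":{"type":"array","items":{"type":"number"}},"gripper":{"type":"array","items":{"type":"number"}},"newtons":{"type":"number"}},"required":["travel","roll","gripper"]}

```bash
mkdir -p pics; ls
python3 - <<'E'
from plant import r,cams
import cv2,numpy as np
for n in("scene","top"):
    s=cams.snapshot(n);cv2.imwrite(f"pics/{n}0.png",cv2.resize(s["image"][:,:,::-1],(784,588),interpolation=cv2.INTER_CUBIC))
    R=np.array(s["R"]);print(n,s["fx"],s["fy"],s["cx"],s["cy"],R.round(4).tolist(),(-R.T@np.array(s["t"])).round(3))
print(r.get_state())
E
```

```text
pics
scene 543.789833681921 543.789833681921 272.40312372931646 209.18189666299205 [[-0.2625, 0.9649, 0.0066], [0.6103, 0.1713, -0.7734], [-0.7474, -0.199, -0.6339]] [1.466 0.24  0.934]
top 465.9257263625819 465.9257263625819 272.64044334825644 206.0316592499231 [[-0.0027, -1.0, -0.0071], [-0.9966, 0.0033, -0.0821], [0.0821, 0.0068, -0.9966]] [0.38  0.006 1.117]
{'clock': 0.1, 'q': array([-1.27018551,  0.68985369, -0.19450819,  1.56620751,  0.15731586,
        0.90251646, -0.21511673]), 'qd': array([ 7.60538342e-05, -2.49237264e-03, -1.71464711e-03, -3.47402051e-03,
       -2.15099550e-03,  7.85930693e-04,  2.48883025e-04]), 'joint_torque': array([-2.99159663e-03, -5.28504968e+01, -1.27118178e+00, -1.53840548e+01,
       -5.25123964e-02,  1.91464169e-03,  5.02980254e-05]), 'tool_pos': array([0.16469663, 0.6023609 , 0.25202756]), 'eef_rot': array([-0.42944849,  0.56246576,  0.42868748,  0.5616345 ]), 'contact_force': array([ 0.14448061, -0.45523551, -0.00068273]), 'moment': array([0.01519889, 0.04593526, 0.00847705]), 'opening': 1.0014605710251132}
```

View pics/scene0.png

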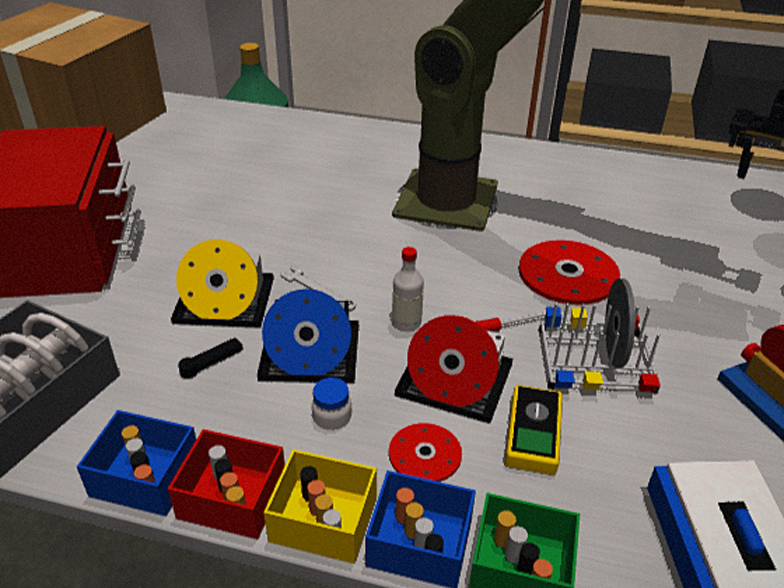

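View pics/top0.png

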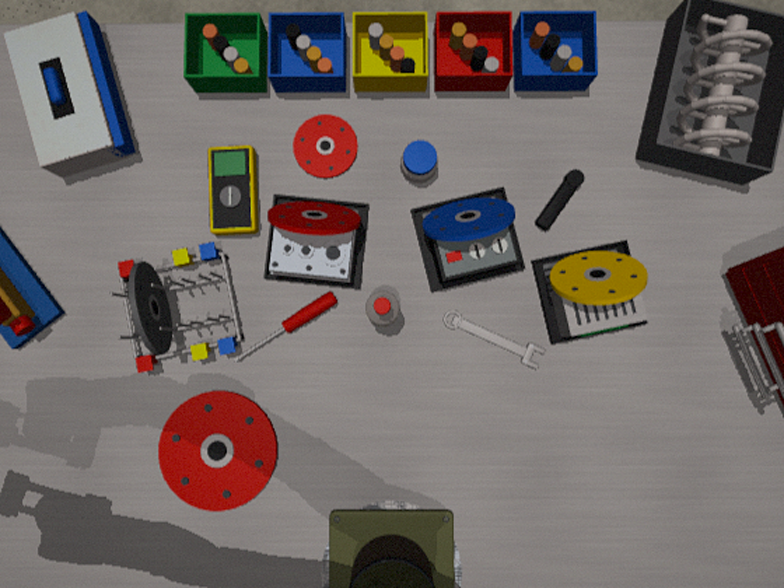

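Scene: red disc leaning at (452,362), blue (306,333), yellow (217,281). Rack at (600,345), with its clips in the order blue, yellow, grey disc, red. Red candidates in the top view are (315,216), leaning in the gearbox tray, (217,450), large and flat, and (325,146), small and flat. Only the first leans in a tray, so it fits. I'll confirm that in the crops.

```bash
cat > h.py <<'E'
from plant import r,cams
import cv2,numpy as np
def snap(n):
    s=cams.snapshot(n); s["R"]=np.array(s["R"]);s["t"]=np.array(s["t"]);return s
def proj(s,X):
    c=np.atleast_2d(X)@s["R"].T+s["t"];return np.c_[s["fx"]*c[:,0]/c[:,2]+s["cx"],s["fy"]*c[:,1]/c[:,2]+s["cy"]]
def back(s,uv,z):
    uv=np.atleast_2d(uv);d=np.c_[(uv[:,0]-s["cx"])/s["fx"],(uv[:,1]-s["cy"])/s["fy"],np.ones(len(uv))]@s["R"]
    C=-s["R"].T@s["t"];return C+d*((z-C[2])/d[:,2])[:,None]
def crop(s,u,v,w,h,k,f,pts=None):
    im=cv2.resize(s["image"][v:v+h,u:u+w,::-1],None,fx=k,fy=k,interpolation=cv2.INTER_CUBIC)
    for p in ([] if pts is None else pts): cv2.circle(im,tuple(int(a) for a in ((p-[u,v]+.5)*k)),3,(255,0,255),1)
    for a in range(-u%20,w,20): cv2.putText(im,str(u+a),(a*k,10),0,.35,(0,255,255),1);cv2.line(im,(a*k,12),(a*k,18),(0,255,255),1)
    for a in range(-v%20,h,20): cv2.putText(im,str(v+a),(0,a*k+4),0,.35,(0,255,255),1);cv2.line(im,(24,a*k),(30,a*k),(0,255,255),1)
    cv2.imwrite(f,im)
def state():
    s=r.get_state();from scipy.spatial.transform import Rotation as Ro
    z=Ro.from_quat(s["eef_rot"]).as_matrix()
    print("t%.2f"%s["clock"],"pos",(s["tool_pos"]*1000).round(1),"jawyaw %.1f"%np.degrees(np.arctan2(z[1,2],z[0,2])),"down",z[:,0].round(3),"F",s["contact_force"].round(1),"open %.1f"%(s["opening"]*88.1),"q7 %.2f"%s["q"][6]);return s
E
python3 - <<'E'
from h import *
a=snap("top");b=snap("scene");np.save("top0.npy",a["image"]);np.save("scene0.npy",b["image"])
crop(a,78,168,110,104,7,"pics/rack.png")
A=cv2.resize(a["image"][130:250,180:470,::-1],None,fx=2.7,fy=2.7,interpolation=cv2.INTER_CUBIC)
crop(a,180,135,290,115,2.7 if 0 else 2,"pics/x.png")
crop(b,375,190,110,100,7,"pics/rack_s.png")
# clip blobs
for n,s,box in(("top",a,(75,160,180,275)),("scene",b,(380,210,480,290))):
    im=s["image"];hsv=cv2.cvtColor(im,cv2.COLOR_RGB2HSV)
    for c,(lo,hi) in dict(red=((0,150,90),(6,255,255)),yel=((22,130,90),(33,255,255)),blu=((105,150,80),(125,255,255))).items():
        m=cv2.inRange(hsv,lo,hi);M=np.zeros_like(m);M[box[1]:box[3],box[0]:box[2]]=m[box[1]:box[3],box[0]:box[2]]
        k,l,st,ce=cv2.connectedComponentsWithStats(M)
        print(n,c,[(st[i].tolist(),ce[i].round(2).tolist()) for i in range(1,k) if st[i,4]>15])
state()
E
```

```text
top red [([84, 186, 11, 12, 95], [89.15, 191.01]), ([97, 254, 12, 12, 121], [102.6, 259.31])]
top yel [([150, 160, 30, 7, 125], [164.17, 163.7]), ([123, 177, 13, 13, 124], [128.77, 182.99]), ([136, 245, 13, 13, 126], [141.75, 251.02])]
top blu [([142, 173, 13, 13, 117], [147.99, 179.0]), ([155, 241, 13, 12, 120], [161.36, 246.62])]
scene red [([392, 210, 40, 5, 141], [412.64, 211.55]), ([458, 267, 13, 9, 94], [464.46, 270.79])]
scene yel [([408, 220, 7, 15, 70], [410.6, 225.94]), ([415, 220, 5, 14, 44], [416.89, 227.34]), ([418, 265, 13, 9, 100], [423.75, 269.2]), ([398, 279, 4, 11, 29], [399.76, 284.03])]
scene blu [([390, 219, 6, 7, 33], [392.3, 221.82]), ([397, 220, 4, 7, 22], [398.5, 223.55]), ([398, 264, 12, 9, 89], [403.56, 268.45])]
t0.20 pos [164.7 602.6 252.2] jawyaw 74.7 down [-0.    -0.001 -1.   ] F [ 0.2 -0.4  1.3] open 88.2 q7 -0.22
```

View pics/rack.png

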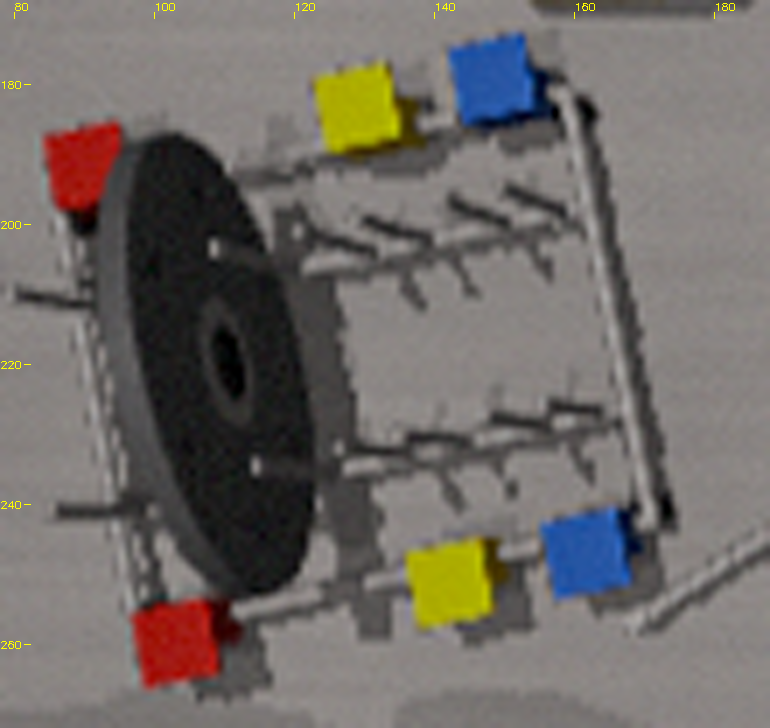

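View pics/x.png

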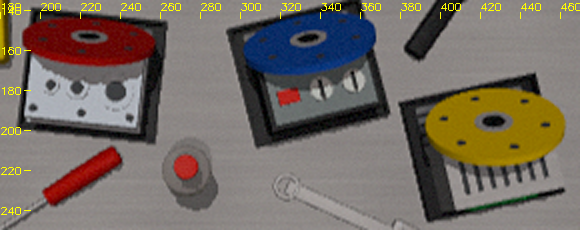

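The crops show the rack's tine tops, upper row from crop px (508,188) to (213,248) and lower row from (555,403) to (257,465). The red disc leaning on the gearbox is the large one in its tray (raw 225,155), so that is the one meant. Next I'll fit the poses.

Run:
```python
from h import *
from scipy.optimize import least_squares
a=snap("top");b=snap("scene")
def T(p,X): c,s=np.cos(p[2]),np.sin(p[2]);X=np.atleast_2d(X).astype(float);return np.c_[c*X[:,0]-s*X[:,1]+p[0],s*X[:,0]+c*X[:,1]+p[1],X[:,2]]
up=[(508,188),(452,198),(368,220),(300,230),(213,248)];lo=[(555,403),(495,416),(412,437),(340,448),(257,465)]
uv=(np.array(up+lo)+.5)/7-.5+[78,168]
ys=[-78.5,-59.5,-32.5,-13.5,13.5]
X=np.array([(35,y,96.5) for y in ys]+[(-35,y,96.5) for y in ys])/1000
cl=np.array([(89.15,191.01),(102.6,259.31),(128.77,182.99),(141.75,251.02),(147.99,179),(161.36,246.62)])
def cx(r0): return np.array([(s*r0,y,.039) for y in(.069,-.023,-.069) for s in(1,-1)])
for w in((1,1),(1,0),(0,1)):
    f=lambda p:np.r_[w[0]*(proj(a,T(p,X))-uv).ravel(),w[1]*(proj(a,T(p,cx(p[3])))-cl).ravel()]
    o=least_squares(f,[.45,.27,.1,.085]);print(w,o.x.round(4),"yaw",np.degrees(o.x[2]).round(2),"rms",np.sqrt(np.mean(o.fun**2)).round(2))
    print(o.fun.reshape(-1,2).round(1).tolist()) if w==(1,1) else 0
    print("clips front scene",proj(b,T(o.x,cx(o.x[3])))[::2].round(1).tolist(),"meas [[464.5,270.8],[423.8,269.2],[403.6,268.5]]")
    p=o.x if w==(1,1) else p
np.save("rack.npy",p)
q=dict(red=[(275,195),(369,206),(360,288),(265,280)],blue=[(412,211),(503,189),(524,268),(432,290)],yellow=[(532,260),(627,242),(647,325),(553,343)])
L=np.array([(73,82,14),(73,-82,14),(-73,-82,14),(-73,82,14)])/1000
tr={}
for n,c in q.items():
    c=np.array(c)/1.4
    o=least_squares(lambda p:(proj(a,T(p,L))-c).ravel(),[.5,0,0]);tr[n]=o.x
    print(n,o.x.round(4),np.degrees(o.x[2]).round(1),"rms",np.sqrt(np.mean(o.fun**2)).round(2))
    print("  straddle",T(o.x,[.0,0,0])[0,:2].round(3),"upright",T(o.x,[.0645,0,0])[0,:2].round(3))
for n,y in dict(red=.069,yellow=-.023,blue=-.069).items():print("slot",n,T(p,[0,y,.0877]).round(4))
np.savez("trays.npz",**tr)
g=np.hypot
print("bottle",back(a,np.array([[382,306]])/1.4,.165),"jar",back(a,np.array([[420,155]])/1.4,.06))
```

```text
(1, 1) [0.4407 0.3539 0.2109 0.0809] yaw 12.08 rms 0.6
[[-0.5, -0.1], [-1.0, 0.3], [-1.0, -0.3], [0.3, 0.1], [0.7, 0.1], [-1.1, 0.2], [-1.1, 0.1], [-1.3, -0.2], [0.5, 0.0], [0.3, 0.2], [1.5, 0.2], [0.6, 0.0], [0.5, -0.1], [0.6, -0.2], [0.6, -0.3], [0.5, 0.0]]
clips front scene [[463.4, 270.5], [422.9, 268.7], [402.7, 267.8]] meas [[464.5,270.8],[423.8,269.2],[403.6,268.5]]
(1, 0) [0.4408 0.353  0.2114 0.085 ] yaw 12.11 rms 0.43
clips front scene [[463.4, 271.7], [422.8, 270.0], [402.5, 269.1]] meas [[464.5,270.8],[423.8,269.2],[403.6,268.5]]
(0, 1) [0.4406 0.3556 0.2113 0.0809] yaw 12.11 rms 0.16
clips front scene [[464.1, 270.6], [423.6, 268.8], [403.4, 268.0]] meas [[464.5,270.8],[423.8,269.2],[403.6,268.5]]
red [ 0.5512  0.1236 -0.1057] -6.1 rms 0.51
  straddle [0.551 0.124] upright [0.615 0.117]
blue [ 0.555  -0.1332  0.2358] 13.5 rms 0.99
  straddle [ 0.555 -0.133] upright [ 0.618 -0.118]
yellow [ 0.4637 -0.3382  0.1974] 11.3 rms 0.6
  straddle [ 0.464 -0.338] upright [ 0.527 -0.326]
slot red [[0.4263 0.4214 0.0877]]
slot yellow [[0.4456 0.3314 0.0877]]
slot blue [[0.4552 0.2864 0.0877]]
bottle [[0.43315235 0.01233566 0.165     ]] jar [[ 0.68863527 -0.05048221  0.06      ]]
```

Request:
apply_moves([
  [38.6,-47.8,0],
  [38.6,-47.8,0],
  [38.6,-47.8,0],
  [38.6,-47.8,0],
  [38.6,-47.8,0],
  [38.6,-47.8,0],
  [38.6,-47.8,0],
  [38.6,-47.8,0],
], roll=[-80.8,-80.8,-80.8,-80.8,-80.8,-80.8,-80.8,-80.8], gripper=[8.8,8.8,8.8,8.8,8.8,8.8,8.8,8.8], newtons=20)

```text
clock: 0.97
tool_pos: [0.3751, 0.342, 0.253]
eef_rot: [-0.105, 0.699, 0.105, 0.699]
contact_force: [0.8, 0.4, -0.2]
opening: 0.997
```

```bash
python3 -c "
from h import *
state()"
```

```text
t0.97 pos [375.1 342.  253. ] jawyaw 17.1 down [ 0.  0. -1.] F [ 0.8  0.4 -0.2] open 87.9 q7 -0.48
```

Request:
apply_moves([
  [17.6,-21.8,0],
  [17.6,-21.8,0],
  [17.6,-21.8,0],
  [17.6,-21.8,0],
  [17.6,-21.8,0],
  [17.6,-21.8,0],
  [17.6,-21.8,0],
  [17.6,-21.8,0],
], roll=[-23.2,-23.2,-23.2,-23.2,-23.2,-23.2,-23.2,-23.2], gripper=[8.8,8.8,8.8,8.8,8.8,8.8,8.8,8.8])

```text
clock: 1.63
tool_pos: [0.5546, 0.1175, 0.2531]
eef_rot: [0.038, 0.704, -0.041, 0.708]
contact_force: [0.7, -0.6, -0.4]
opening: 1.001
```

```bash
python3 -c "
from h import *
state();s=snap('scene');crop(s,250,150,200,160,4,'pics/r1.png')"
```

```text
t1.63 pos [554.6 117.5 253.1] jawyaw -6.4 down [ 0.005 -0.005 -1.   ] F [ 0.7 -0.6 -0.4] open 88.2 q7 -0.29
```

View pics/r1.png

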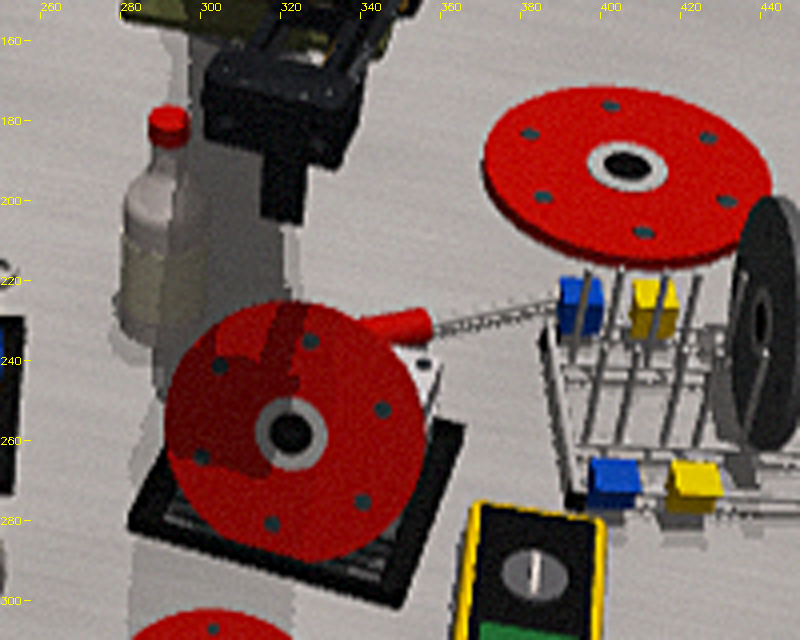

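The crop shows the jaws (317,205) above the red disc's top rim (321,226), with its hub at (321,258). The bottle at (290,200) is clear of the gripper.

Run:
```python
from h import *
a=snap("top");b=snap("scene");t=np.load("trays.npz")
th=dict(red=28,blue=32,yellow=36)
m=dict(red=[(316,214),(452,362)],blue=[(469,215),(306,333)],yellow=[(598,273),(217,281)])
for n in th:
    A=np.radians(th[n]);p=t[n];x=.069-.075*np.sin(A)-.009*np.cos(A)*.0;z=.003+.075*np.cos(A)+.009*np.sin(A)
    X=[p[0]+np.cos(p[2])*x,p[1]+np.sin(p[2])*x,z]
    # triangulate hub front-face centre
    M=[];B=[]
    for s,uv in zip((a,b),np.array(m[n])/1.4):
        d=s["R"].T@[(uv[0]-s["cx"])/s["fx"],(uv[1]-s["cy"])/s["fy"],1];d/=np.linalg.norm(d);C=-s["R"].T@s["t"];Q=np.eye(3)-np.outer(d,d);M.append(Q);B.append(Q@C)
    print(n,"model",np.round(X,4),"tri",np.linalg.solve(sum(M),sum(B)).round(4))
```

```text
red model [0.5848 0.1201 0.0734] tri [0.5878 0.1223 0.0716]
blue model [ 0.5835 -0.1264  0.0714] tri [ 0.5851 -0.1267  0.0715]
yellow model [ 0.4881 -0.3333  0.069 ] tri [ 0.4902 -0.3336  0.0664]
```

Request:
apply_moves([
  [-0.4,0.6,0],
  [-0.4,0.6,0],
  [-0.4,0.6,-4],
  [-0.4,0.6,-6],
  [-0.4,0.6,-6],
  [-0.4,0.6,-6],
  [-0.4,0.6,-6],
  [-0.4,0.6,-6],
], roll=[0,0,0,0,0,0,0,0], gripper=[8.8,8.8,8.8,8.8,8.8,8.8,8.8,8.8])

```text
clock: 2.45
tool_pos: [0.5471, 0.1323, 0.1943]
eef_rot: [0.036, 0.705, -0.035, 0.707]
contact_force: [-0.1, 0.5, -0.5]
opening: 0.999
```

Request:
apply_moves([
  [0.6,-0.6,0],
  [0.6,-0.6,-2],
  [0.6,-0.6,-4],
  [0.6,-0.6,-6.4],
  [0.6,-0.6,-6.4],
  [0.6,-0.6,-6.4],
  [0.6,-0.6,-6.4],
  [0.6,-0.6,-6.4],
], roll=[0,0,0,0,0,0,0,0], gripper=[8.8,8.8,8.8,8.8,8.8,8.8,8.8,8.8])

```text
clock: 3.12
tool_pos: [0.5534, 0.1256, 0.1304]
eef_rot: [0.036, 0.705, -0.035, 0.707]
contact_force: [-0.3, 0.6, -0.6]
opening: 1.0
```

```bash
python3 -c "
from h import *
state()"
```

```text
t3.12 pos [553.4 125.6 130.4] jawyaw -5.8 down [ 0.003  0.001 -1.   ] F [-0.3  0.6 -0.6] open 88.1 q7 -0.27
```

Request:
apply_moves([
  [0,0,0],
  [0,0,0],
  [0.8,-0.1,0],
  [1.6,-0.2,0],
  [2.4,-0.2,0],
  [3.2,-0.3,0],
  [4.0,-0.4,0],
  [4.8,-0.5,0],
], roll=[0,0,0,0,0,0,0,0], gripper=[6,4,4,4,4,4,4,4])

```text
clock: 3.78
tool_pos: [0.6012, 0.1204, 0.1287]
eef_rot: [0.036, 0.706, -0.036, 0.706]
contact_force: [-0.0, 0.5, 0.3]
opening: 0.457
```

Request:
apply_moves([
  [0.5,0,0],
  [1.0,-0.1,0],
  [1.5,-0.2,0],
  [1.6,-0.2,0],
  [1.6,-0.2,0],
  [1.6,-0.2,0],
  [1.6,-0.2,0],
  [1.6,-0.2,0],
], roll=[0,0,0,0,0,0,0,0], gripper=[4,4,3.5,3,2.5,2,1.5,1.0])

```text
clock: 4.45
tool_pos: [0.6158, 0.1187, 0.1287]
eef_rot: [0.036, 0.706, -0.036, 0.706]
contact_force: [-0.3, -0.1, 0.3]
opening: 0.124
```

Request:
apply_moves([
  [0,0,0],
  [0,0,0],
  [0,0,0],
  [0,0,0],
  [0,0,0],
  [0,0,0],
  [0,0,0],
  [0,0,0],
], roll=[0,0,0,0,0,0,0,0], gripper=[0.5,0,0,0,0,0,0,0])

```text
clock: 5.12
tool_pos: [0.6161, 0.1186, 0.1287]
eef_rot: [0.036, 0.706, -0.036, 0.706]
contact_force: [-1.6, -0.1, 2.1]
opening: 0.102
```

```bash
python3 -c "
from h import *
state();s=snap('scene');crop(s,250,150,200,160,4,'pics/r2.png')"
```

```text
t5.12 pos [616.1 118.6 128.7] jawyaw -5.8 down [-0. -0. -1.] F [-1.6 -0.1  2.1] open 9.0 q7 -0.25
```

View pics/r2.png

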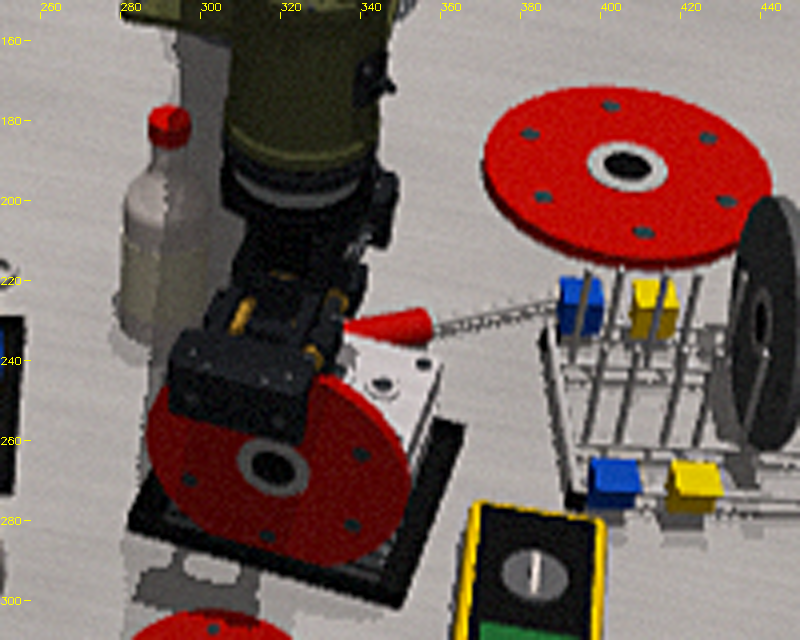

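The red disc is upright in the jaws (opening 9.0 mm). Its hub is at raw (316.5,266.5). Next I'll lift it and carry it to above the red slot.

Request:
apply_moves([
  [0,0,1],
  [0,0,3],
  [0,0,6],
  [0,0,10],
  [0,0,14],
  [0,0,18],
  [-2,3,18],
  [-4,6,18],
], roll=[0,0,0,0,0,6,12,18], gripper=[0,0,0,0,0,0,0,0], newtons=30)

```text
clock: 5.83
tool_pos: [0.5787, 0.1766, 0.3125]
eef_rot: [-0.075, 0.7, 0.075, 0.706]
contact_force: [-0.0, 1.7, -3.5]
opening: 0.097
```

Request:
apply_moves([
  [-2,3,0],
  [-4,6,0],
  [-6,9,0],
  [-8,12,0],
  [-10,15,0],
  [-12,18,0],
  [-14,21,0],
  [-15,24.3,0],
], roll=[7,14,21,28,35,42,49,56], gripper=[0,0,0,0,0,0,0,0])

```text
clock: 6.5
tool_pos: [0.4235, 0.4224, 0.3094]
eef_rot: [-0.399, 0.584, 0.399, 0.584]
contact_force: [1.4, 0.8, -2.1]
opening: 0.099
```

Request:
apply_moves([
  [0,0,0],
  [0,0,0],
  [0,0,0],
  [0,0,0],
  [0,0,0],
  [0,0,0],
  [0,0,0],
  [0,0,0],
], roll=[7,14,21,28,33.9,33.9,33.9,33.9], gripper=[0,0,0,0,0,0,0,0])

```text
clock: 7.17
tool_pos: [0.4264, 0.4214, 0.3089]
eef_rot: [0.549, -0.445, -0.549, -0.445]
contact_force: [-0.6, 0.1, -2.2]
opening: 0.104
```

```bash
python3 -c "
from h import *
state()"
```

```text
t7.17 pos [426.4 421.4 308.9] jawyaw 101.9 down [ 0. -0. -1.] F [-0.6  0.1 -2.2] open 9.2 q7 0.69
```

Request:
apply_moves([
  [0,0,-1.5],
  [0,0,-3],
  [0,0,-4.5],
  [0,0,-6],
  [0,0,-7.4],
  [0,0,-7.4],
  [0,0,-7.4],
  [0,0,-7.4],
], roll=[0,0,0,0,0,0,0,0], gripper=[0,0,0,0,0,0,0,0])

```text
clock: 7.83
tool_pos: [0.4265, 0.4221, 0.2357]
eef_rot: [0.55, -0.444, -0.55, -0.445]
contact_force: [-0.1, 0.3, -1.5]
opening: 0.097
```

Run:
```python
from h import *
s=state();a=snap('scene');b=snap('top')
import json
p=np.load("rack.npy")
# overlay: predicted tine tops for red slot & grey, in both views, rack at p; grey disc predicted centre
c,sn=np.cos(p[2]),np.sin(p[2])
def W(x,y,z): return [p[0]+c*x-sn*y,p[1]+sn*x+c*y,z]
X=[W(x,y,.0965) for x in(.035,-.035) for y in(.0785,.0595,.0325,.0135,-.0135,-.0325,-.0595,-.0785)]
d=s["tool_pos"];j=np.radians(101.9);e=np.array([-np.sin(j),np.cos(j),0])
ex=np.array([np.sin(j),-np.cos(j),0]);n=np.array([np.cos(j),np.sin(j),0])
C=d-[0,0,.0507]
rim=[C+.075*(np.cos(t)*ex+np.sin(t)*np.array([0,0,1]))+k*n for k in(-.0045,.0045) for t in np.linspace(np.pi,2*np.pi,13)]
P=proj(a,X+rim);i1=cv2.resize(a["image"][170:300,385:485,::-1],None,fx=4.6,fy=4.6,interpolation=cv2.INTER_CUBIC)
crop(a,385,160,100,140,4,'pics/a.png',P);crop(b,75,150,100,140,4,'pics/b.png',proj(b,X+rim))
cv2.imwrite("pics/r3.png",np.hstack([cv2.imread("pics/a.png"),cv2.imread("pics/b.png")]))
```

```text
t7.83 pos [426.5 422.1 235.7] jawyaw 102.1 down [ 0.001  0.001 -1.   ] F [-0.1  0.3 -1.5] open 8.6 q7 0.65
```

View pics/r3.png

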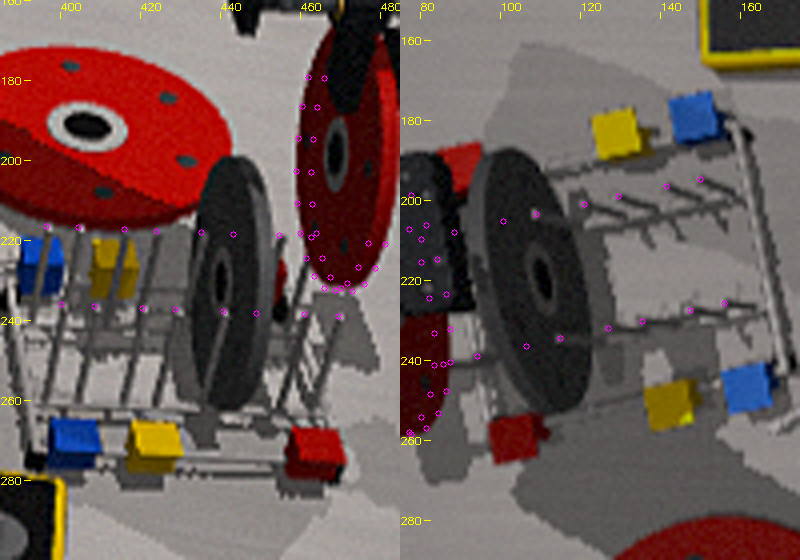

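The overlay shows the predicted disc rim matching the held disc, bottom at about (470,232), and the predicted tine tops within about 1 px of the real ones. Next is a numeric differential check of the held disc against the red clip.

Run:
```python
from h import *
from scipy.optimize import least_squares
s=state();a=snap('scene');b=snap('top');d=s["tool_pos"];j=np.radians(102.1)
ex=np.array([np.sin(j),-np.cos(j),0]);n=np.array([np.cos(j),np.sin(j),0])
t=np.linspace(0,2*np.pi,90);C=d-[0,0,.0507]
def sil(s,C):
    P=np.array([C+.075*(np.cos(q)*ex+np.sin(q)*np.array([0,0,1]))+k*n for k in(-.0045,.0045) for q in t])
    return cv2.convexHull(proj(s,P).astype(np.float32))
hsv=cv2.cvtColor(a["image"],cv2.COLOR_RGB2HSV);m=cv2.inRange(hsv,(0,120,30),(8,255,255))|cv2.inRange(hsv,(172,120,30),(180,255,255))
m2=np.zeros_like(m);m2[170:235,455:500]=m[170:235,455:500]
L=[];Rr=[]
H=sil(a,C);
f=np.zeros((420*8,560*8),np.uint8);cv2.fillConvexPoly(f,((H+.5)*8).astype(np.int32),1)
for v in range(192,230,3):
    u=np.nonzero(m2[v])[0];w=np.nonzero(f[v*8+4])[0]/8-.5
    print(v,"meas",u.min()-.5,u.max()+.5,"pred",w.min().round(1),w.max().round(1))
p=np.load("rack.npy").copy();
for y0 in(.3539,.3556):
    c,sn=np.cos(p[2]),np.sin(p[2])
    X=[[p[0]+c*x-sn*y,y0+sn*x+c*y,z] for x,z in((.094,.03),(.0809,.039)) for y in(.069,-.023,-.069)]
    print(y0,proj(a,X).round(1).tolist())
m3=np.zeros_like(m);m3[255:290,450:480]=m[255:290,450:480];print([ (v,np.nonzero(m3[v])[0][[0,-1]].tolist()) for v in range(264,282) if m3[v].any()])
```

```text
t7.93 pos [426.6 422.2 235.9] jawyaw 102.1 down [ 0.001  0.002 -1.   ] F [ 0.9 -0.4 -2.4] open 8.8 q7 0.65
192 meas 459.5 484.5 pred 459.1 484.8
195 meas 459.5 484.5 pred 458.9 484.9
198 meas 458.5 484.5 pred 458.6 484.8
201 meas 458.5 484.5 pred 458.5 484.6
204 meas 458.5 484.5 pred 458.5 484.4
207 meas 458.5 483.5 pred 458.6 484.0
210 meas 459.5 483.5 pred 458.8 483.5
213 meas 459.5 482.5 pred 459.0 483.0
216 meas 459.5 481.5 pred 459.4 482.4
219 meas 460.5 481.5 pred 459.9 481.5
222 meas 461.5 479.5 pred 460.6 480.5
225 meas 454.5 478.5 pred 461.6 479.2
228 meas 454.5 476.5 pred 462.9 477.6
0.3539 [[463.7, 277.4], [423.1, 275.6], [402.8, 274.7], [463.4, 270.5], [422.9, 268.7], [402.7, 267.8]]
0.3556 [[464.5, 277.5], [423.8, 275.7], [403.6, 274.8], [464.2, 270.6], [423.6, 268.9], [403.4, 268.0]]
[(266, [458, 458]), (267, [458, 468]), (268, [458, 469]), (269, [457, 469]), (270, [457, 469]), (271, [457, 470]), (272, [456, 470]), (273, [456, 470]), (274, [457, 471]), (275, [457, 471]), (276, [456, 469]), (277, [456, 468]), (278, [457, 468]), (279, [457, 468])]
```

Request:
apply_moves([
  [0,0,-0.7],
  [0,0,-1.4],
  [0,0,-2.1],
  [0,0,-2.8],
  [0,0,-3.5],
  [0,0,-4.2],
  [0,0,-5],
  [0,0,-5],
], roll=[0,0,0,0,0,0,0,0], gripper=[0,0,0,0,0,0,0,0])

```text
clock: 8.7
tool_pos: [0.4255, 0.4207, 0.1828]
eef_rot: [-0.55, 0.446, 0.55, 0.443]
contact_force: [-0.7, -0.4, -3.5]
opening: 0.104
```

```bash
python3 -c "
from h import *
state()"
```

```text
t8.70 pos [425.5 420.7 182.8] jawyaw 102.1 down [-0.002 -0.002 -1.   ] F [-0.7 -0.4 -3.5] open 9.2 q7 0.62
```

Request:
apply_moves([
  [0,0,-0.7],
  [0,0,-1.4],
  [0,0,-2.1],
  [0,0,-2.8],
  [0,0,-3.4],
  [0,0,-3.8],
  [0,0,-4.1],
  [0,0,-4.1],
], roll=[0,0,0,0,0,0,0,0], gripper=[0,0,0,0,0,0,0,0])

```text
clock: 9.37
tool_pos: [0.426, 0.4213, 0.1431]
eef_rot: [-0.55, 0.445, 0.55, 0.444]
contact_force: [-0.6, -1.1, -2.0]
opening: 0.099
```

```bash
python3 -c "
from h import *
state()"
```

```text
t9.37 pos [426.  421.3 143.1] jawyaw 102.1 down [-0.001 -0.001 -1.   ] F [-0.6 -1.1 -2. ] open 8.7 q7 0.59
```

Request:
apply_moves([
  [0,0,-0.1],
  [0,0,-0.2],
  [0,0,-0.3],
  [0,0,-0.4],
  [0,0,-0.5],
  [0,0,-0.5],
  [0,0,-0.5],
  [0,0,-0.5],
], roll=[0,0,0,0,0,0,0,0], gripper=[0,0,0,0,0,0,0,0])

```text
clock: 10.03
tool_pos: [0.4264, 0.4218, 0.1391]
eef_rot: [0.55, -0.444, -0.55, -0.445]
contact_force: [-0.5, -0.5, 0.8]
opening: 0.097
```

```bash
python3 -c "
from h import *
state()"
```

```text
t10.03 pos [426.4 421.8 139.1] jawyaw 102.1 down [ 0.001  0.001 -1.   ] F [-0.5 -0.5  0.8] open 8.5 q7 0.59
```

Request:
apply_moves([
  [0,0,-0.1],
  [0,0,-0.2],
  [0,0,-0.2],
  [0,0,-0.2],
  [0,0,-0.2],
  [0,0,-0.2],
  [0,0,-0.2],
  [0,0,-0.2],
], roll=[0,0,0,0,0,0,0,0], gripper=[0,0,0,0.9,1.2,1.6,2.2,2.2])

```text
clock: 10.7
tool_pos: [0.4259, 0.4214, 0.1364]
eef_rot: [-0.55, 0.445, 0.55, 0.444]
contact_force: [0.4, -0.3, -0.8]
opening: 0.252
```

Request:
apply_moves([
  [0,0,0],
  [0,0,0.5],
  [0,0,1.5],
  [0,0,3],
  [0,0,5],
  [0,0,8],
  [0,0,12],
  [0,0,12],
], roll=[0,0,0,0,0,0,0,0], gripper=[2.2,2.2,2.2,2.2,2.2,2.2,2.2,2.2])

```text
clock: 11.37
tool_pos: [0.4284, 0.4252, 0.2648]
eef_rot: [-0.55, 0.44, 0.55, 0.449]
contact_force: [-0.0, 0.6, -0.2]
opening: 0.249
```

```bash
python3 -c "
from h import *
state()"
```

```text
t11.37 pos [428.4 425.2 264.8] jawyaw 102.1 down [ 0.009  0.011 -1.   ] F [-0.   0.6 -0.2] open 21.9 q7 0.66
```

Request:
apply_moves([
  [1,-4,0],
  [2,-8,0],
  [3,-12,0],
  [4,-16,0],
  [5,-20,0],
  [6,-24,0],
  [7,-28,0],
  [8,-32,0],
], roll=[-7,-14,-21,-28,-35,-42,-49,-56], gripper=[2.2,2.2,2.2,4,6,8.8,8.8,8.8])

```text
clock: 12.03
tool_pos: [0.5065, 0.0999, 0.2578]
eef_rot: [-0.275, 0.651, 0.275, 0.652]
contact_force: [0.5, -0.1, -0.2]
opening: 0.605
```

Request:
apply_moves([
  [1,-4,0],
  [2,-8,0],
  [3,-12,0],
  [3.8,-16,0],
  [4.2,-20,0],
  [4.5,-23.6,0],
  [4.5,-23.6,0],
  [4.5,-23.6,0],
], roll=[-7,-14,-21,-28,-32.6,-32.6,-32.6,-32.6], gripper=[8.8,8.8,8.8,8.8,8.8,8.8,8.8,8.8])

```text
clock: 12.7
tool_pos: [0.5511, -0.1372, 0.2574]
eef_rot: [-0.082, 0.702, 0.081, 0.703]
contact_force: [-0.6, 0.5, -0.2]
opening: 0.999
```

Request:
apply_moves([
  [0,0,0],
  [0,0,0],
  [0,0,0],
  [0,0,0],
  [0,0,0],
  [0,0,0],
  [0,0,0],
  [0,0,0],
], roll=[0,0,0,0,0,0,0,0], gripper=[8.8,8.8,8.8,8.8,8.8,8.8,8.8,8.8])

```text
clock: 13.37
tool_pos: [0.5512, -0.1343, 0.2567]
eef_rot: [-0.083, 0.702, 0.083, 0.702]
contact_force: [0.7, -0.1, 0.4]
opening: 1.0
```

```bash
python3 -c "
from h import *
state();s=snap('scene');t=snap('top');crop(s,190,150,100,140,4,'pics/a.png');crop(s,385,170,100,140,4,'pics/b.png')
cv2.imwrite('pics/b1.png',np.hstack([cv2.imread('pics/a.png'),cv2.imread('pics/b.png')]))"
```

```text
t13.37 pos [ 551.2 -134.3  256.7] jawyaw 13.5 down [ 0.  0. -1.] F [ 0.7 -0.1  0.4] open 88.1 q7 0.41
```

View pics/b1.png

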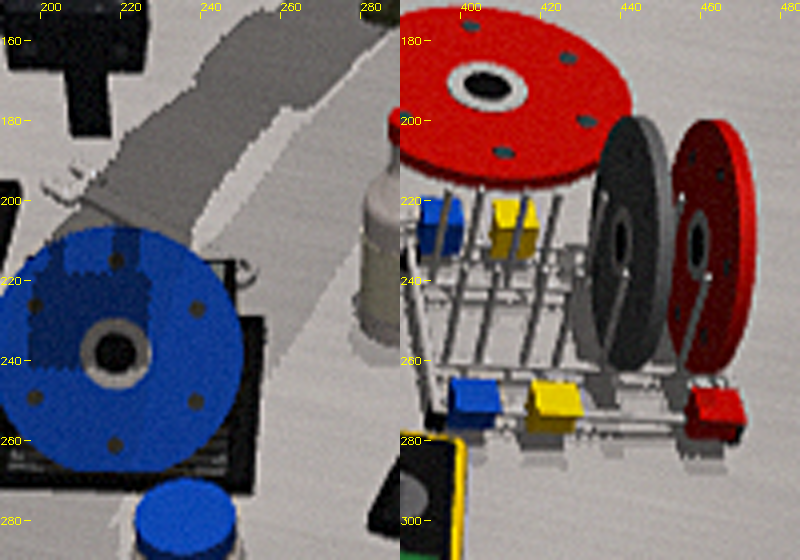

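The red disc stands in its slot, top at (462,200), level with the grey one at (441,199). The jaws (210,183) are lined up over the blue disc's rim (219,207).

Request:
apply_moves([
  [0,0,-3],
  [0,0,-6],
  [0,0,-9],
  [0,0,-11],
  [0,0,-12],
  [0,0,-13],
  [0,0,-13],
  [0,0,-13],
], roll=[0,0,0,0,0,0,0,0], gripper=[8.8,8.8,8.8,8.8,8.8,8.8,8.8,8.8], newtons=20)

```text
clock: 14.13
tool_pos: [0.5516, -0.1346, 0.1272]
eef_rot: [-0.083, 0.702, 0.083, 0.702]
contact_force: [0.1, 0.0, 0.2]
opening: 0.999
```

```bash
python3 -c "
from h import *
state()"
```

```text
t14.13 pos [ 551.6 -134.6  127.2] jawyaw 13.5 down [ 0.001 -0.    -1.   ] F [0.1 0.  0.2] open 88.0 q7 0.41
```

Request:
apply_moves([
  [0,0,0],
  [0,0,0],
  [0.8,0.2,0],
  [1.6,0.4,0],
  [2.4,0.6,0],
  [3.2,0.8,0],
  [4.0,1.0,0],
  [4.8,1.2,0],
], roll=[0,0,0,0,0,0,0,0], gripper=[7,5,4.4,4.4,4.4,4.4,4,4])

```text
clock: 14.8
tool_pos: [0.6003, -0.122, 0.1267]
eef_rot: [-0.083, 0.702, 0.083, 0.702]
contact_force: [-0.1, 0.9, 0.1]
opening: 0.458
```

Request:
apply_moves([
  [0.5,0.1,0],
  [1.0,0.2,0],
  [1.5,0.3,0],
  [1.9,0.4,0],
  [1.9,0.4,0],
  [1.9,0.4,0],
  [1.9,0.4,0],
  [1.9,0.4,0],
], roll=[0,0,0,0,0,0,0,0], gripper=[4,4,3.5,3,2.5,2,1.5,1.0])

```text
clock: 15.47
tool_pos: [0.6178, -0.1186, 0.1267]
eef_rot: [-0.083, 0.702, 0.083, 0.702]
contact_force: [-0.4, 0.4, 0.3]
opening: 0.12
```

Request:
apply_moves([
  [0,0,0],
  [0,0,0],
  [0,0,0],
  [0,0,0],
  [0,0,0],
  [0,0,0],
  [0,0,0],
  [0,0,0],
], roll=[0,0,0,0,0,0,0,0], gripper=[0.5,0,0,0,0,0,0,0])

```text
clock: 16.13
tool_pos: [0.618, -0.1185, 0.1267]
eef_rot: [-0.083, 0.702, 0.083, 0.702]
contact_force: [-0.7, -0.2, 0.4]
opening: 0.101
```

```bash
python3 -c "
from h import *
state()"
```

```text
t16.13 pos [ 618.  -118.5  126.7] jawyaw 13.5 down [-0. -0. -1.] F [-0.7 -0.2  0.4] open 8.9 q7 0.38
```

Request:
apply_moves([
  [0,0,1],
  [0,0,3],
  [0,0,6],
  [0,0,10],
  [0,0,14],
  [0,0,18],
  [-1.5,3.6,18],
  [-3,7.2,18],
], roll=[0,0,0,0,0,6,12,18], gripper=[0,0,0,0,0,0,0,0], newtons=30)

```text
clock: 16.8
tool_pos: [0.5902, -0.0484, 0.3105]
eef_rot: [-0.193, 0.678, 0.19, 0.683]
contact_force: [-0.2, 1.7, -1.9]
opening: 0.105
```

Request:
apply_moves([
  [-1.5,3.6,0],
  [-3,7.2,0],
  [-4.5,10.8,0],
  [-6,14.4,0],
  [-7.5,18,0],
  [-9,21.6,0],
  [-10.5,25.2,0],
  [-12,28.8,0],
], roll=[7,14,21,28,35,42,49,56], gripper=[0,0,0,0,0,0,0,0])

```text
clock: 17.47
tool_pos: [0.4672, 0.2432, 0.3075]
eef_rot: [-0.491, 0.509, 0.49, 0.51]
contact_force: [-0.0, 0.6, -1.9]
opening: 0.098
```

Request:
apply_moves([
  [-0.7,2.3,0],
  [-1.3,4.6,0],
  [-1.3,4.6,0],
  [-1.3,4.6,0],
  [-1.3,4.6,-2],
  [-1.3,4.6,-4],
  [-1.3,4.6,-5],
  [-1.3,4.6,-5],
], roll=[7,14,14.6,14.6,14.6,14.6,14.6,14.6], gripper=[0,0,0,0,0,0,0,0])

```text
clock: 18.13
tool_pos: [0.4548, 0.2851, 0.2549]
eef_rot: [-0.549, 0.447, 0.549, 0.443]
contact_force: [0.0, -0.0, -1.3]
opening: 0.101
```

Request:
apply_moves([
  [0,0,-1],
  [0,0,-2],
  [0,0,-2.5],
  [0,0,-2.5],
  [0,0,-2.5],
  [0,0,-2.5],
  [0,0,-2.5],
  [0,0,-2.5],
], roll=[0,0,0,0,0,0,0,0], gripper=[0,0,0,0,0,0,0,0])

```text
clock: 18.8
tool_pos: [0.4554, 0.2878, 0.2322]
eef_rot: [0.55, -0.444, -0.55, -0.445]
contact_force: [0.2, -0.1, -2.7]
opening: 0.105
```

```bash
python3 -c "
from h import *
state()"
```

```text
t18.80 pos [455.4 287.8 232.2] jawyaw 102.1 down [ 0.001  0.001 -1.   ] F [ 0.2 -0.1 -2.7] open 9.2 q7 0.82
```

Request:
apply_moves([
  [0,0,-0.6],
  [0,0,-1.2],
  [0,0,-1.8],
  [0,0,-2.4],
  [0,0,-3.0],
  [0,0,-3.6],
  [0,0,-4.2],
  [0,0,-4.6],
], roll=[0,0,0,0,0,0,0,0], gripper=[0,0,0,0,0,0,0,0])

```text
clock: 19.47
tool_pos: [0.455, 0.2874, 0.1848]
eef_rot: [-0.55, 0.445, 0.55, 0.444]
contact_force: [0.9, -0.3, -1.5]
opening: 0.1
```

```bash
python3 -c "
from h import *
state()"
```

```text
t19.47 pos [455.  287.4 184.8] jawyaw 102.1 down [-0.001 -0.    -1.   ] F [ 0.9 -0.3 -1.5] open 8.8 q7 0.78
```

Request:
apply_moves([
  [0,0,-0.7],
  [0,0,-1.4],
  [0,0,-2.1],
  [0,0,-2.8],
  [0,0,-3.4],
  [0,0,-3.9],
  [0,0,-4.2],
  [0,0,-4.4],
], roll=[0,0,0,0,0,0,0,0], gripper=[0,0,0,0,0,0,0,0])

```text
clock: 20.13
tool_pos: [0.4551, 0.2875, 0.1412]
eef_rot: [-0.55, 0.445, 0.55, 0.444]
contact_force: [-1.0, 0.2, -1.2]
opening: 0.102
```

Request:
apply_moves([
  [0,0,-0.1],
  [0,0,-0.2],
  [0,0,-0.3],
  [0,0,-0.4],
  [0,0,-0.4],
  [0,0,-0.4],
  [0,0,-0.4],
  [0,0,-0.4],
], roll=[0,0,0,0,0,0,0,0], gripper=[0,0,0,0,0,0,0,0])

```text
clock: 20.8
tool_pos: [0.4552, 0.2876, 0.1378]
eef_rot: [-0.55, 0.444, 0.55, 0.445]
contact_force: [-0.0, 0.1, -1.5]
opening: 0.1
```

```bash
python3 -c "
from h import *
state()"
```

```text
t20.80 pos [455.2 287.6 137.8] jawyaw 102.1 down [ 0.  0. -1.] F [-0.   0.1 -1.5] open 8.8 q7 0.74
```

Request:
apply_moves([
  [0,0,-0.1],
  [0,0,-0.2],
  [0,0,-0.2],
  [0,0,-0.2],
  [0,0,-0.2],
  [0,0,-0.2],
  [0,0,-0.2],
  [0,0,-0.2],
], roll=[0,0,0,0,0,0,0,0], gripper=[0,0,0,0,0,0,0,0])

```text
clock: 21.47
tool_pos: [0.4559, 0.288, 0.1365]
eef_rot: [0.55, -0.444, -0.55, -0.445]
contact_force: [0.4, -0.7, 5.4]
opening: 0.1
```

```bash
python3 -c "
from h import *
state()"
```

```text
t21.47 pos [455.9 288.  136.5] jawyaw 102.1 down [ 0.002  0.001 -1.   ] F [ 0.4 -0.7  5.4] open 8.8 q7 0.74
```

Request:
apply_moves([
  [0,0,0],
  [0,0,0],
  [0,0,0],
  [0,0,0],
  [0,0,0],
  [0,0,0.3],
  [0,0,1],
  [0,0,2],
], roll=[0,0,0,0,0,0,0,0], gripper=[0.9,1.2,1.6,2.2,2.2,2.2,2.2,2.2])

```text
clock: 22.13
tool_pos: [0.4548, 0.2873, 0.1559]
eef_rot: [-0.55, 0.445, 0.55, 0.444]
contact_force: [0.5, -0.4, -0.2]
opening: 0.245
```

Request:
apply_moves([
  [0,0,3],
  [0,0,6],
  [0,0,10],
  [0,-3,10],
  [0,-6.5,10],
  [0,-10,10],
  [0,-13.5,10],
  [0,-17,10],
], roll=[0,0,0,-7,-14,-21,-28,-35], gripper=[2.2,2.2,2.2,2.2,2.2,4,8.8,8.8])

```text
clock: 22.8
tool_pos: [0.455, 0.1162, 0.257]
eef_rot: [-0.389, 0.59, 0.389, 0.591]
contact_force: [1.2, 0.1, -0.2]
opening: 0.446
```

Request:
apply_moves([
  [0,-4,0],
  [0,-8,0],
  [0,-12,0],
  [0,-16,0],
  [0,-20,0],
  [0,-24,0],
  [0,-28,0],
  [0,-32,0],
], roll=[-7,-14,-21,-28,-35,-42,-49,-55.8], gripper=[8.8,8.8,8.8,8.8,8.8,8.8,8.8,8.8])

```text
clock: 23.47
tool_pos: [0.455, -0.2041, 0.2569]
eef_rot: [-0.068, 0.703, 0.068, 0.704]
contact_force: [1.1, 0.5, 0.5]
opening: 0.995
```

Request:
apply_moves([
  [0,-4,0],
  [0,-8,0],
  [-0.1,-12,0],
  [-0.1,-13.8,0],
  [-0.1,-13.8,0],
  [-0.1,-13.8,0],
  [-0.1,-13.8,0],
  [-0.1,-13.8,0],
], roll=[0,0,0,0,0,0,0,0], gripper=[8.8,8.8,8.8,8.8,8.8,8.8,8.8,8.8])

```text
clock: 24.13
tool_pos: [0.4547, -0.3382, 0.2561]
eef_rot: [-0.07, 0.703, 0.071, 0.704]
contact_force: [-0.0, -0.1, 0.1]
opening: 1.001
```

```bash
python3 -c "
from h import *
state();s=snap('scene');crop(s,110,130,100,140,4,'pics/a.png');crop(s,385,170,100,140,4,'pics/b.png')
cv2.imwrite('pics/y1.png',np.hstack([cv2.imread('pics/a.png'),cv2.imread('pics/b.png')]))"
```

```text
t24.13 pos [ 454.7 -338.2  256.1] jawyaw 11.5 down [ 0.     0.002 -1.   ] F [-0.  -0.1  0.1] open 88.2 q7 0.77
```

View pics/y1.png

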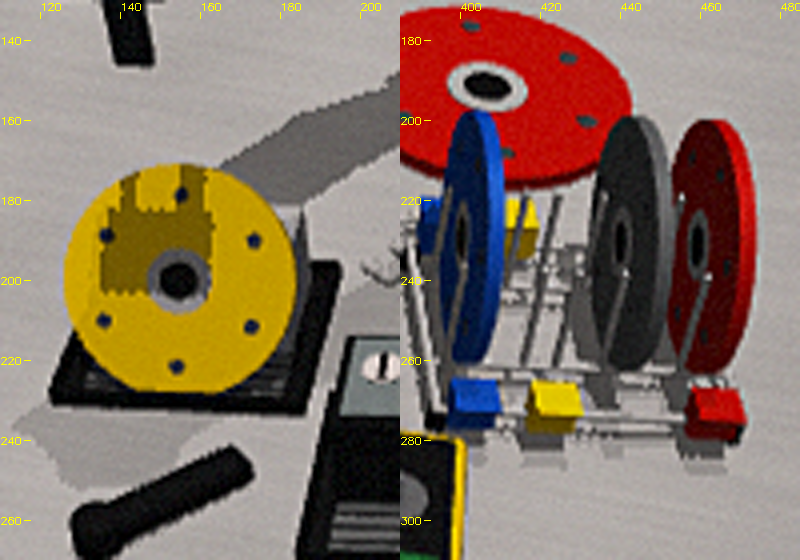

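The blue disc is seated in its slot, top at (403,198), in line with the others. The yellow disc's rim is at (154,170), with the jaws (142,146) above it.

Request:
apply_moves([
  [0,0,-3],
  [0,0,-6],
  [0,0,-9],
  [0,0,-11],
  [0,0,-12.5],
  [0,0,-13.5],
  [0,0,-13.5],
  [0,0,-13.5],
], roll=[0,0,0,0,0,0,0,0], gripper=[8.8,8.8,8.8,8.8,8.8,8.8,8.8,8.8], newtons=20)

```text
clock: 24.85
tool_pos: [0.4546, -0.3398, 0.121]
eef_rot: [-0.07, 0.704, 0.07, 0.704]
contact_force: [-0.0, -0.6, 0.5]
opening: 1.001
```

```bash
python3 -c "
from h import *
state()"
```

```text
t24.85 pos [ 454.6 -339.8  121. ] jawyaw 11.4 down [ 0.  0. -1.] F [-0.  -0.6  0.5] open 88.2 q7 0.77
```

Request:
apply_moves([
  [0,0,0],
  [0,0,0],
  [0.8,0.2,0],
  [1.6,0.3,0],
  [2.4,0.5,0],
  [3.2,0.6,0],
  [4.0,0.8,0],
  [4.8,1.0,0],
], roll=[0,0,0,0,0,0,0,0], gripper=[7,5,4.6,4.6,4.6,4.6,4.4,4.2])

```text
clock: 25.52
tool_pos: [0.5034, -0.3301, 0.1207]
eef_rot: [-0.07, 0.703, 0.07, 0.704]
contact_force: [-0.7, 0.9, 0.2]
opening: 0.48
```

Request:
apply_moves([
  [0.6,0.1,0],
  [1.2,0.2,0],
  [1.8,0.3,0],
  [2.4,0.5,0],
  [2.5,0.5,0],
  [2.5,0.5,0],
  [2.5,0.5,0],
  [2.5,0.5,0],
], roll=[0,0,0,0,0,0,0,0], gripper=[4,4,3.6,3.2,2.7,2.2,1.6,1.1])

```text
clock: 26.18
tool_pos: [0.5266, -0.3257, 0.1207]
eef_rot: [-0.07, 0.704, 0.07, 0.703]
contact_force: [-0.5, 0.0, -0.5]
opening: 0.134
```

Request:
apply_moves([
  [0,0,0],
  [0,0,0],
  [0,0,0],
  [0,0,0],
  [0,0,0],
  [0,0,0],
  [0,0,0],
  [0,0,0],
], roll=[0,0,0,0,0,0,0,0], gripper=[0.5,0,0,0,0,0,0,0])

```text
clock: 26.85
tool_pos: [0.5269, -0.3256, 0.1207]
eef_rot: [-0.07, 0.704, 0.07, 0.703]
contact_force: [-1.1, -1.2, 0.7]
opening: 0.1
```

```bash
python3 -c "
from h import *
state()"
```

```text
t26.85 pos [ 526.9 -325.6  120.7] jawyaw 11.3 down [-0. -0. -1.] F [-1.1 -1.2  0.7] open 8.8 q7 0.70
```

Request:
apply_moves([
  [0,0,1],
  [0,0,3],
  [0,0,6],
  [0,0,10],
  [0,0,14],
  [0,0,18.5],
  [-0.4,3.6,18.5],
  [-0.8,7.2,18.5],
], roll=[0,0,0,0,0,0,6,12], gripper=[0,0,0,0,0,0,0,0], newtons=30)

```text
clock: 27.52
tool_pos: [0.5208, -0.2555, 0.3099]
eef_rot: [-0.145, 0.69, 0.141, 0.695]
contact_force: [1.1, 1.3, -1.8]
opening: 0.1
```

Request:
apply_moves([
  [-0.4,3.6,0],
  [-0.8,7.2,0],
  [-1.2,10.8,0],
  [-1.6,14.4,0],
  [-2,18,0],
  [-2.4,21.6,0],
  [-2.8,25.2,0],
  [-3.2,28.8,0],
], roll=[6,12,18,24,30,36,42,48], gripper=[0,0,0,0,0,0,0,0])

```text
clock: 28.18
tool_pos: [0.4866, 0.0364, 0.3065]
eef_rot: [-0.414, 0.573, 0.414, 0.574]
contact_force: [1.4, 0.2, -1.9]
opening: 0.104
```

Request:
apply_moves([
  [-0.6,4,0],
  [-1.2,8,0],
  [-1.8,12,0],
  [-2.4,16,0],
  [-3,20,0],
  [-3.6,24,0],
  [-4.1,28,0],
  [-4.1,29.8,0],
], roll=[5,10,15,20,25,30,30.8,30.8], gripper=[0,0,0,0,0,0,0,0])

```text
clock: 28.85
tool_pos: [0.4433, 0.3395, 0.3068]
eef_rot: [-0.55, 0.441, 0.553, 0.444]
contact_force: [-0.4, 0.2, -1.4]
opening: 0.104
```

Request:
apply_moves([
  [0,0,0],
  [0,0,0],
  [0,0,0],
  [0,0,0],
  [0,0,0],
  [0,0,0],
  [0,0,0],
  [0,0,0],
], roll=[0,0,0,0,0,0,0,0], gripper=[0,0,0,0,0,0,0,0])

```text
clock: 29.52
tool_pos: [0.4463, 0.3321, 0.3058]
eef_rot: [0.55, -0.445, -0.55, -0.445]
contact_force: [-0.3, 1.1, -2.0]
opening: 0.102
```

```bash
python3 -c "
from h import *
state()"
```

```text
t29.52 pos [446.3 332.1 305.8] jawyaw 102.1 down [ 0. -0. -1.] F [-0.3  1.1 -2. ] open 9.0 q7 0.80
```

Request:
apply_moves([
  [-0.1,0,-1.5],
  [-0.1,0,-3],
  [-0.1,0,-5],
  [-0.1,0,-7],
  [-0.1,0,-8],
  [-0.1,0,-8],
  [-0.1,0,-8],
  [-0.1,0,-8],
], roll=[0,0,0,0,0,0,0,0], gripper=[0,0,0,0,0,0,0,0])

```text
clock: 30.18
tool_pos: [0.4457, 0.3332, 0.2268]
eef_rot: [0.55, -0.444, -0.55, -0.445]
contact_force: [0.2, -0.5, -2.8]
opening: 0.101
```

Request:
apply_moves([
  [0,0,-0.6],
  [0,0,-1.2],
  [0,0,-1.8],
  [0,0,-2.4],
  [0,0,-3.0],
  [0,0,-3.6],
  [0,0,-4.2],
  [0,0,-4.6],
], roll=[0,0,0,0,0,0,0,0], gripper=[0,0,0,0,0,0,0,0])

```text
clock: 30.85
tool_pos: [0.445, 0.3324, 0.1788]
eef_rot: [-0.55, 0.445, 0.55, 0.444]
contact_force: [-0.5, -0.3, -0.9]
opening: 0.1
```

```bash
python3 -c "
from h import *
state()"
```

```text
t30.85 pos [445.  332.4 178.8] jawyaw 102.1 down [-0.001 -0.001 -1.   ] F [-0.5 -0.3 -0.9] open 8.8 q7 0.70
```

Free between the tines; lowering to .133, then easing down to the expected seat at .1304.

Request:
apply_moves([
  [0,0,-0.7],
  [0,0,-1.4],
  [0,0,-2.1],
  [0,0,-2.8],
  [0,0,-3.5],
  [0,0,-4.1],
  [0,0,-4.5],
  [0,0,-4.6],
], roll=[0,0,0,0,0,0,0,0], gripper=[0,0,0,0,0,0,0,0])

```text
clock: 31.52
tool_pos: [0.4449, 0.3323, 0.1329]
eef_rot: [-0.55, 0.445, 0.55, 0.444]
contact_force: [0.1, -0.1, -1.5]
opening: 0.098
```

Request:
apply_moves([
  [0,0,-0.1],
  [0,0,-0.2],
  [0,0,-0.3],
  [0,0,-0.3],
  [0,0,-0.3],
  [0,0,-0.3],
  [0,0,-0.3],
  [0,0,-0.3],
], roll=[0,0,0,0,0,0,0,0], gripper=[0,0,0,0,0,0,0,0])

```text
clock: 32.18
tool_pos: [0.4454, 0.3328, 0.1309]
eef_rot: [0.55, -0.444, -0.55, -0.445]
contact_force: [-1.0, 0.9, -0.3]
opening: 0.1
```

```bash
python3 -c "
from h import *
state()"
```

```text
t32.18 pos [445.4 332.8 130.9] jawyaw 102.1 down [ 0.     0.001 -1.   ] F [-1.   0.9 -0.3] open 8.8 q7 0.66
```

Request:
apply_moves([
  [0,0,-0.1],
  [0,0,-0.1],
  [0,0,-0.1],
  [0,0,-0.1],
  [0,0,-0.1],
  [0,0,-0.1],
  [0,0,-0.1],
  [0,0,-0.1],
], roll=[0,0,0,0,0,0,0,0], gripper=[0,0,0.9,1.2,1.6,2.0,2.0,2.0])

```text
clock: 32.85
tool_pos: [0.4451, 0.3325, 0.1296]
eef_rot: [-0.55, 0.445, 0.55, 0.444]
contact_force: [-0.6, 0.2, 0.4]
opening: 0.23
```

Request:
apply_moves([
  [0,0,0],
  [0,0,0.5],
  [0,0,1.5],
  [0,0,3],
  [0,0,6],
  [0,0,10],
  [0,0,14],
  [0,0,14],
], roll=[0,0,0,0,0,0,0,0], gripper=[2,2,2,2,2,2,2,2])

```text
clock: 33.52
tool_pos: [0.4479, 0.336, 0.2779]
eef_rot: [0.551, -0.439, -0.549, -0.45]
contact_force: [1.1, 0.7, 0.0]
opening: 0.229
```

Request:
apply_moves([
  [0,-4,0],
  [0,-8,0],
  [0,-12,0],
  [0,-16,0],
  [0,-20,0],
  [0,-24,0],
  [0,-24,0],
  [0,-24,0],
], roll=[0,0,0,0,0,0,0,0], gripper=[2,2,2,2,2,2,2,2])

```text
clock: 34.18
tool_pos: [0.4453, 0.0899, 0.2703]
eef_rot: [0.549, -0.446, -0.548, -0.446]
contact_force: [-0.2, -0.0, -0.4]
opening: 0.226
```

```bash
python3 -c "
from h import *
state();s=snap('scene');t=snap('top');crop(s,385,170,100,140,4,'pics/a.png');crop(t,75,150,100,140,4,'pics/b.png')
cv2.imwrite('pics/f1.png',np.hstack([cv2.imread('pics/a.png'),cv2.imread('pics/b.png')]));cv2.imwrite('pics/f2.png',s['image'][:,:,::-1])"
```

```text
t34.18 pos [445.3  89.9 270.3] jawyaw 101.8 down [ 0.001 -0.001 -1.   ] F [-0.2 -0.  -0.4] open 19.9 q7 1.15
```

View pics/f1.png

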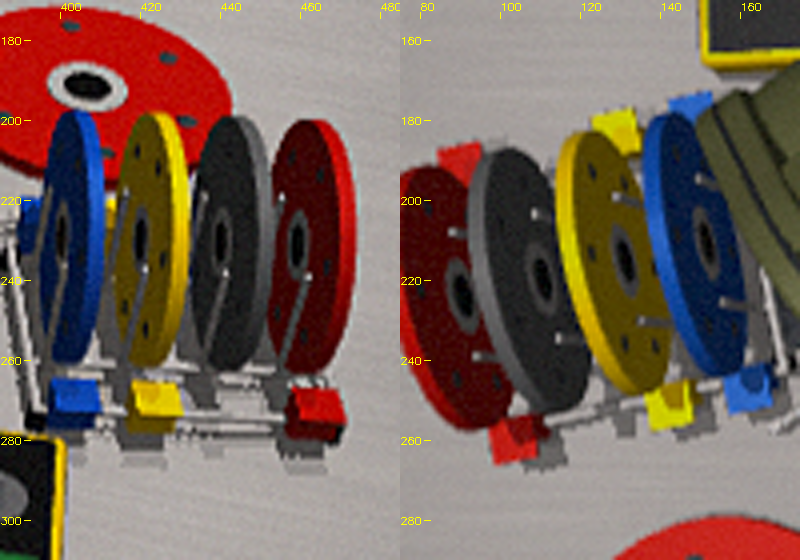

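View pics/f2.png

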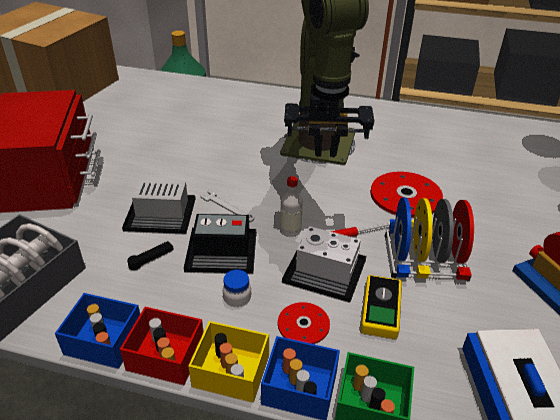

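All three discs stand in the slots of their own colour, with their tops at the grey disc's height (rows 198 to 200). Trays are empty, bystanders unmoved, gripper clear.

```bash
python3 -c "
from plant import r
print(r.finish_job())"
```

```text
the job is handed in; nothing more can be done
None
```

All three discs (red, blue, yellow) now stand upright in the slots marked with their own colour, and I have handed the job in. I tipped each one upright against its tray lip with the open jaws, gripped its top rim and carried it over. I then lowered it between the tines and opened the jaws once it was down.

**Seating:** Blue pressed on the wires with about 5 N. Red and yellow gave only slight contact readings before release, so for those I rely on height. All three let go within about 1.5 mm of the tool height worked out for a seated disc, and in the last pictures their tops are level with the grey disc.

**Other things:** In the last pictures the grey disc is still in its slot, and the bottle, jar, tools and look-alike red discs look unmoved. The arm ended clear, with the tool about 27 cm above the bench. The clock read about 34 s of the 72 s allowed, and the largest force reading I saw was about 5 N.

**Disagreement:** The rack position measured from the tine tops differed by about 2.6 mm from the one measured from the clips. I settled it by comparing the held red disc with its clip in the scene camera, and all three discs then went in without touching the tines.

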